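# Shut and bolt the wine chest

## Task

The grey wine chest on the counter has been left ajar: slide its lid fully shut, then bolt it. Lift the bolt's handle out of its notch, slide the bolt gently through the keeper until you feel it come up against its stop, and lay the handle fully down in the front notch there, without forcing the bolt; leave everything else on the chest and the counter where it is.

Things in the scene. Friction and masses are not known exactly. Their poses are not given: they have to be found in the camera images.
- chest: Grey wooden wine chest, fixed, 360 (x) x 360 (y) mm, 116 mm high to the top of its side rails and of the 50 mm deep front ledge. Origin: centre of its underside. x points from its front (nearer the robot) to its back, y to its left, z up. The sliding lid's top face lies 112 mm above the underside, between the rails, which begin 150 mm either side of the middle.
- lid (a joint): How far the flat wooden lid stands open, in m: 0 = fully shut against the front ledge (a hard stop); it grows as the lid slides along chest +x, and shuts towards chest -x. The lid is 310 mm long and 12 mm thick, runs in grooves, takes about 7 N to slide and stays where it is left.
- lid_grip (a point): Middle of the wooden batten across the lid, by which it is pushed or pinched: 110 mm long in chest y, 16 mm thick in x, standing 24 mm up from the lid's top face; this point is half-way up (12 mm above the lid). With the lid shut it lies at chest x = -75 mm, y = 0.
- keeper_mouth (a point): Middle of the opening of the steel keeper on the chest's left (+y) rail, through which the bolt's nose goes along chest +y: opening 15 mm wide in x, bridge 20 mm long in y, its top 12 mm above this point. The point lies on the bolt's axis when the lid is shut, 10 mm in from either mouth (chest x = +55, y = +165, z = +125 mm).
- rod: The steel barrel bolt's round 12 mm rod with its handle; mounted on the lid, it travels with it. Its axis is parallel to chest y, 13 mm above the lid's top, at chest x = +55 mm with the lid shut. Origin on the axis, 20 mm to the -y side of the handle; y along the axis to the nose, 130 mm from the origin, round, with 1.5 mm play either side in the keeper: the lid must be shut for it to enter.
- bolt (a joint): How far the bolt has been slid from its drawn-back place, in m, along chest +y to the keeper; sliding takes about 3 N. Drawn back: 0. Shot: somewhere between 0.038 and 0.064. The front guide is screwed on through slots, so the front notch, and the hard stop 1.5 mm beyond the middle of it, differ from chest to chest and must be felt or seen. Notches are 10 mm wide, the handle's neck 7 mm.
- handle (a joint): Turn of the handle about the bolt's axis, in rad: 0 = down in a notch, pointing to chest -x (the front), 20 degrees above level; it grows as the handle is raised; 1.22 = upright; 1.5 = end of travel, leaning back. The bolt slides only with the handle raised above about 0.8; between the notches a wall keeps it above about 0.5. It turns freely and falls by its own weight.
- knob (a point): Centre of the 17 mm black ball at the end of the handle, 33 mm from the bolt's axis on a 7 mm neck. Handle down: 24 mm above the lid's top, 31 mm to the chest's -x side of the axis; upright: 46 mm above the lid, over the axis. Bolt drawn back: at chest y = +20 mm; it moves with the bolt. The guides on the axis reach 23 mm above the lid.
- padlock: Brass padlock lying on the chest's front ledge, 30 x 62 x 14 mm, loose. Origin under its body.
- foil_cutter: Black foil cutter, a disc 42 mm across and 18 mm high lying on the chest's front ledge, loose. Origin: centre of its underside.
- corkscrew: Folded waiter's corkscrew lying on the counter, 115 x 30 x 12 mm, loose. Origin: centre of its underside.
- stopper: Steel bottle stopper standing on the counter, 37 mm across, 50 mm high, loose. Origin: centre of its underside.
- bottle: Full dark wine bottle standing on the counter, 74 mm across, 302 mm high, loose. Origin: centre of its underside.
- glass_a: Tasting glass standing on the counter, 65 mm across, 155 mm high, loose. Origin: centre of its foot.
- glass_b: A second tasting glass like the first. Origin: centre of its foot.
- spittoon: Open steel cup standing on the counter, 124 mm across, 110 mm high, loose. Origin: centre of its underside.

How it is judged (in metres and radians):
On the way, in this order (a step that is already met when the one before it is completed fails the run):
1. the lid is fully shut (within 3 mm), the bolt still drawn back (value of joint lid below 0.003 m and value of joint bolt below 0.008 m), for 0.2 s.
2. the handle is raised out of the rear notch, the lid still shut (value of joint handle above 0.7 rad and value of joint lid below 0.004 m), for 0.1 s.
3. the bolt is slid through the keeper (value of joint bolt above 0.034 m and value of joint lid below 0.004 m), for 0.1 s.
At the end, for the whole second after the job is handed in: The lid is shut (within 4 mm), the bolt stands through the keeper (slid more than 34 mm), its handle lies fully down in the front notch (below 0.12 rad) and nothing moves (all of step 3 and value of joint handle below 0.12 rad and velocity of joint bolt below 0.005 m/s and velocity of joint handle below 0.1 rad/s); the robot touches nothing.
It fails at once if the bolt or its handle is forced: pressed with more than 25 N against its guides, the wall between the notches or the keeper (contact force between rod and chest above 25 N).
It fails at once if a thing on the chest's front ledge is moved by more than 15 mm (distance of any of padlock, foil_cutter from where it was at the start of the episode above 0.015 m).
It fails at once if a thing on the counter is moved by more than 20 mm or knocked over (distance of any of corkscrew, stopper, bottle, glass_a, glass_b, spittoon from where it was at the start of the episode above 0.02 m or angle between any of bottle, glass_a, glass_b's own z axis and vertical above 0.3 rad).
It also fails if it takes over 64 s, if anything falls off the work surface, if the arm or the gripper's body presses on something with over 40 N, if the wrist force passes 120 N, or if a joint passes its speed limit or range.

## Robot

A 6-joint arm with a two-finger parallel gripper is mounted at the origin on the work surface. World frame = base frame: x ahead of the robot, y to its left, z up, the work surface at z = 0. Lengths are in m, angles in degrees, forces in N, time in s.
With the tool pointing down it reaches from about 0.3 to 0.75 m from the base axis. Payload 8.5 kg.
Tool frame: the origin (TCP) lies midway between the tips of the shut fingers; the grasp point (between the pads) lies 19 mm behind it (env.hold_point_z is the distance from the TCP to the grasp point, in m); z points along the fingers, y is the line along which they close (so a half turn about z gives the same grasp; the last joint's range is limited). The gripper opens to 85 mm and grips with 20 to 120 N. Pads are 22 mm wide; open, the fingers measure 114 mm over their backs; the gripper's body (76 mm by 85 mm) begins 54 mm behind the grasp point. The pads swing forward as they close: fully open they stand 13 mm farther back than shut.
Start: joints at [63.065, 21.807, 74.336, -0, 83.858, -12.336], TCP at [0.139, 0.532, 0.193] pointing down, gripper open.
Joint ranges: [-178.18, 178.18], [-50.72, 133.34], [12.68, 142.11], [-81.47, 261.47], [9.98, 163.14], [-165.26, 165.26]. Speed limits (degrees/s): [136.94, 136.94, 180, 180, 180, 180].

## Interface

Orientations are given as a 3x3 rotation matrix whose columns are the frame's x, y, z axes.
In Python, from rig import observe, get_image, camera_info, env gives the robot as it stands.
- The arm moves only by the tool drive_tool, never from a script. Its arguments are lists of equal length, an entry for each row: "offset": the shift along the tool's x, y, z in units of 40 mm (1.0 is 40 mm), a list of three; "turn": the turn, a rotation vector about the tool's x, y, z in units of 6 degrees (1.0 is 6 degrees), a list of three; "hand": the opening, from 0 (shut) to 1 (fully open). A call has exactly 10 rows; each row shifts and turns the commanded pose from where the row before left it, along the tool's axes as they then stand; what a row does not reach is not made up. A row lasts 1/8 s, in which the tool goes at most 62.5 mm and 10.7 degrees, less where a joint would pass 70% of its speed; a pose out of reach is approached as far as the arm can. A call is refused whole if a number of a shift passes 1 or a number of a turn 1, either way. A call with a gripper value outside its range is refused whole. The fingers move at their own pace and stop on an object; "newtons" is the grip in N (left out, the last holds). Time passes only in rows, so rows that do not move let the fingers close, or fill a call up. It gives the time, the measured TCP pose, the force, the opening and the grip force at its end, in the units of the state.
- observe(): the state, without advancing time (a new reading comes with each control period).
- get_image(name): name is "scene" or "side" or "wrist"; returns the picture (400x640x3 uint8, blue, green, red); there is no depth.
- camera_info(name): a dict with "fx", "fy", "cx", "cy" (pixels), "world_to_cam" (4x4, takes a point from world to camera coordinates). Camera axes: x right, y down, z forward; pixel columns grow to the right and rows downward; lengths in m; the calibration is good to about 2 mm. A picture is of the moment at which its call begins: read the wrist's pose just before it. camera_info takes no time and is no camera call; for the wrist camera it gives the pose at the moment of the call.
- env.close_job(): hands the job in; it is judged then, once.
The state is a dict: "time_s": time; "q": joint angles; "qvel": joint speeds; "joint_efforts": joint torques, N m; "position": TCP position; "tool_rot": TCP orientation; "ft_force": force on the tool from outside, world axes, zero at the start; "wrist_torque": the same for the moment, N m; "grip_width": finger opening in m; "gripper_force": force on a finger pad.
Only numpy, scipy, OpenCV 4.12 (cv2) and the standard library are available. Lean on these libraries where they do the work, as an engineer would, in place of code of your own. Each camera call takes 0.05 s, during which the arm holds its last target. There are 200 camera calls.

## Working session

There is one attempt and no reset: what is moved stays moved. The work goes in short steps, Python scripts to look and compute and a tool call to move; the robot and the scene stay as the last step left them, time stands still between calls to the robot, and variables do not carry over. Pictures are saved under pics/ and viewed, at most 10 in all, crops included, and the job is handed in when it is done.

Besides the shell and the picture viewer there is one more tool, called after "Emit:" as name(argument=value, ...), one argument or row to a line, values as JSON. drive_tool: Moves the arm, as the interface text tells. Its arguments: {"type":"object","properties":{"offset":{"type":"array"},"turn":{"type":"array"},"hand":{"type":"array"},"newtons":{"type":"number"}},"required":["offset","turn","hand"]}

```bash
mkdir -p pics
python3 - <<'E'
from rig import *
import cv2
s=observe();print(s['time_s'],s['position'],s['tool_rot'],s['ft_force'],s['grip_width'])
for n in("scene","side"):
    cv2.imwrite(f"pics/{n}0.png",get_image(n));c=camera_info(n);print(n,c)
E
```

```text
0.0 [0.13848003 0.53190991 0.19270675] [[-9.67711781e-01  2.52058471e-01 -6.59726747e-04]
 [ 2.52059158e-01  9.67710884e-01 -1.35107869e-03]
 [ 2.97873924e-04 -1.47374494e-03 -9.99998870e-01]] [0.82677915 0.70291531 1.46918811] 0.08569708708261756
scene {'fx': 478.70506552685123, 'fy': 478.70506552685123, 'cx': 322.4275821497928, 'cy': 197.86233444993442, 'world_to_cam': array([[-0.04750975,  0.99881687, -0.01037715,  0.04034992],
       [ 0.78804169,  0.03109621, -0.61483601, -0.34408893],
       [-0.61378589, -0.03738833, -0.78858671,  1.95223292],
       [ 0.        ,  0.        ,  0.        ,  1.        ]])}
side {'fx': 424.7804808965098, 'fy': 424.7804808965098, 'cx': 316.16353359536663, 'cy': 198.71655966908202, 'world_to_cam': array([[ 0.86184298, -0.5071686 ,  0.00258554, -0.46694411],
       [-0.38171889, -0.65200327, -0.65512016,  0.25468509],
       [ 0.33394216,  0.56362376, -0.75552028,  1.2083612 ],
       [ 0.        ,  0.        ,  0.        ,  1.        ]])}
```

View pics/scene0.png

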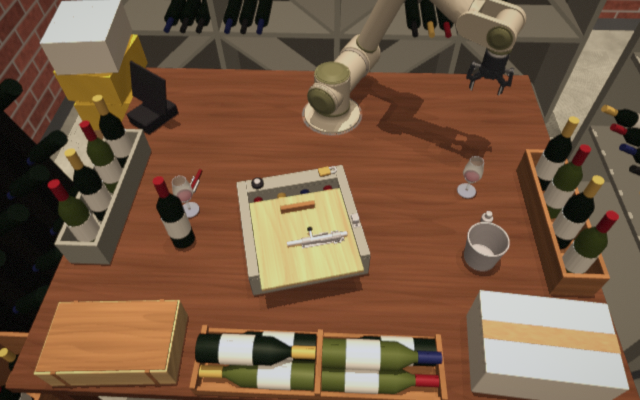

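View pics/side0.png

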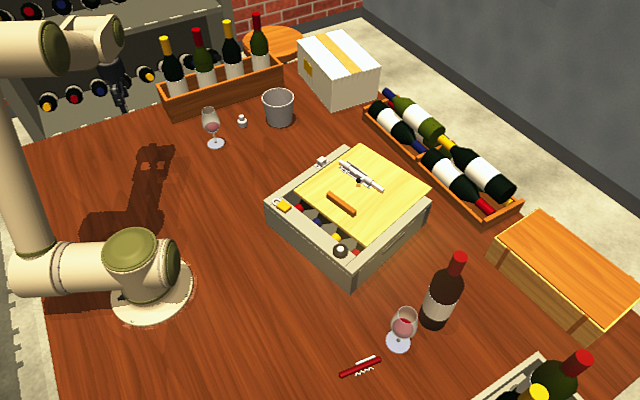

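The scene view shows the chest around (300,230) with the batten at (297,207), the bolt at (317,239), and the keeper at (355,220). The padlock is at (327,172) and the foil cutter at (257,183). I'll zoom in on both views.

Run:
```python
import cv2
a=cv2.imread("pics/scene0.png")[155:300,228:380];cv2.imwrite("pics/sc.png",cv2.resize(a,None,fx=4,fy=4,interpolation=cv2.INTER_CUBIC))
a=cv2.imread("pics/side0.png")[135:295,255:440];cv2.imwrite("pics/sd.png",cv2.resize(a,None,fx=3.75,fy=3.75,interpolation=cv2.INTER_CUBIC)[:600])
```

```text
(no output)
```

View pics/sc.png

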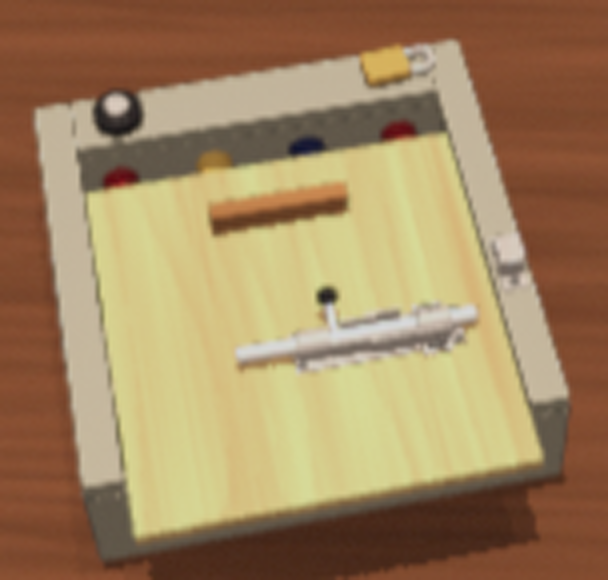

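View pics/sd.png

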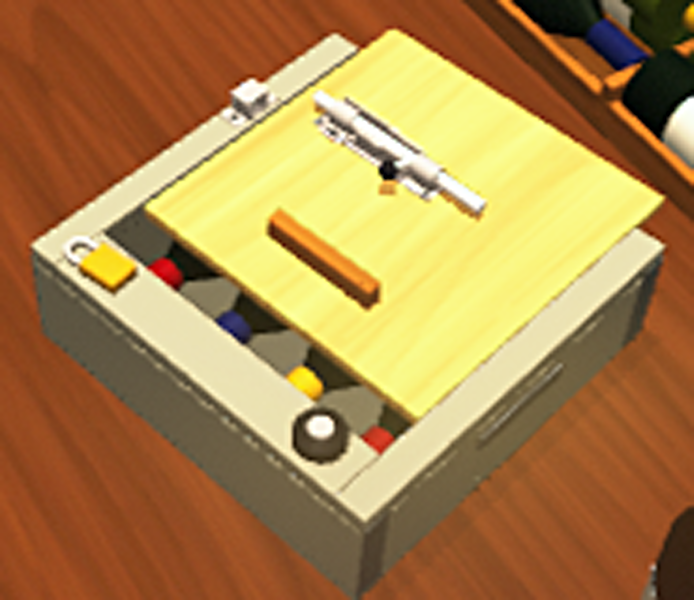

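The zoomed views show the rail-top corners clearly. In the scene crop they are at (36,108), (458,40), (568,400) and (83,487), with the batten's top centre near (278,203) and the knob at (327,296). In the side crop the knob is at (389,170) and the batten top near (325,253).

```bash
cat > h.py <<'E'
import numpy as np, cv2
from scipy.optimize import least_squares
from rig import *
def ray(n,u,v,ci=None):
    c=ci or camera_info(n);T=c['world_to_cam'];R=T[:3,:3]
    return -R.T@T[:3,3], R.T@np.array([(u-c['cx'])/c['fx'],(v-c['cy'])/c['fy'],1])
def onz(n,u,v,z,ci=None):
    o,d=ray(n,u,v,ci);return o+d*(z-o[2])/d[2]
def proj(n,p,ci=None):
    c=ci or camera_info(n);q=c['world_to_cam'][:3,:3]@p+c['world_to_cam'][:3,3]
    return np.array([c['fx']*q[0]/q[2]+c['cx'],c['fy']*q[1]/q[2]+c['cy']])
def tri(l):
    A=np.zeros((3,3));b=np.zeros(3)
    for n,u,v in l:
        o,d=ray(n,u,v);d/=np.linalg.norm(d);P=np.eye(3)-d[:,None]*d;A+=P;b+=P@o
    return np.linalg.solve(A,b)
sc=lambda u,v:("scene",228+(u-1.5)/4,155+(v-1.5)/4)
sd=lambda u,v:("side",255+(u-1.4)/3.75,135+(v-1.4)/3.75)
E
python3 - <<'E'
from h import *
L=[(-.18,-.18),(-.18,.18),(.18,.18),(.18,-.18)]
obs=[sc(36,108),sc(458,40),sc(568,400),sc(83,487),sd(365,522),sd(33,247),sd(340,35),sd(664,245)]
P=[onz(*o,.116)[:2] for o in obs]
LL=np.array(L+[L[0],L[1],L[2],L[3]])
f=lambda x:np.concatenate([x[:2]+np.array([[np.cos(x[2]),-np.sin(x[2])],[np.sin(x[2]),np.cos(x[2])]])@l-p for l,p in zip(LL,P)])
r=least_squares(f,[.6,0,0],loss='soft_l1',f_scale=.003);x=r.x;print(x,np.degrees(x[2]),(f(x)*1e3).round(1))
R=np.array([[np.cos(x[2]),-np.sin(x[2])],[np.sin(x[2]),np.cos(x[2])]])
ch=lambda p:R.T@(p[:2]-x[:2])
for nm,o,z in[("batten",sc(278,203),.136),("batten",sd(325,253),.136),("knob",sc(327,296),.136),("knob",sd(389,170),.136)]:
    print(nm,ch(onz(*o,z)).round(4))
for nm,l in [("batten",[sc(278,203),sd(325,253)]),("knob",[sc(327,296),sd(389,170)])]:
    p=tri(l);print(nm,p.round(4),ch(p).round(4))
for n,o in[("shut batten world",(-.075,0)),("keeper",(.055,.165)),("knobshut0",(.024,.02))]: print(n,x[:2]+R@o)
for nm,o,z in[("padlock",sc(386,66),.13),("foil",sc(118,108),.13)]: print(nm,ch(onz(*o,z)).round(4))
E
```

```text
[ 0.60151893 -0.08395111  0.24939482] 14.289270775255043 [ 0.6 -1.9  0.5  0.1 -1.8  0.5  0.7 -2.3 -0.2 -0.3 -0.1  4.3 -0.7  5.2
  0.9 -2.5]
batten [-0.0263 -0.0002]
batten [-0.0327 -0.0033]
knob [0.0678 0.021 ]
knob [0.0697 0.0208]
batten [ 0.5728 -0.0915  0.1313] [-0.0297 -0.0003]
knob [ 0.6631 -0.047   0.1371] [0.0688 0.0206]
shut batten world [ 0.52883928 -0.10246242]
keeper [0.61409244 0.08951908]
knobshut0 [ 0.61984006 -0.05864625]
padlock [-0.1526  0.1119]
foil [-0.1539 -0.1113]
```

Emit:
drive_tool(
  offset=[
    [0,0,0],
    [0,0,0],
    [0,0,0],
    [0,0,0],
    [0,0,0],
    [-0.42,-0.98,0],
    [-0.42,-0.98,0],
    [-0.42,-0.98,0],
    [-0.42,-0.98,0],
    [-0.42,-0.98,0],
  ],
  turn=[
    [0,0,-0.963],
    [0,0,-0.963],
    [0,0,-0.963],
    [0,0,-0.963],
    [0,0,-0.963],
    [0,0,0],
    [0,0,0],
    [0,0,0],
    [0,0,0],
    [0,0,0],
  ],
  hand=[0,0,0,0,0,0,0,0,0,0],
  newtons=20,
)

```text
time_s: 1.35
position: [0.2689, 0.3618, 0.1931]
tool_rot: [[-0.969, -0.247, -0.0], [-0.247, 0.969, -0.0], [0.0, -0.0, -1.0]]
ft_force: [0.4, -0.0, 0.0]
grip_width: -0.0001
gripper_force: 0.0
```

Emit:
drive_tool(
  offset=[
    [-0.42,-0.98,0],
    [-0.42,-0.98,0],
    [-0.42,-0.98,0],
    [-0.42,-0.98,0],
    [-0.42,-0.98,0],
    [-0.42,-0.98,0],
    [-0.42,-0.98,0],
    [-0.42,-0.98,0],
    [-0.42,-0.98,0],
    [-0.42,-0.98,0],
  ],
  turn=[
    [0,0,0],
    [0,0,0],
    [0,0,0],
    [0,0,0],
    [0,0,0],
    [0,0,0],
    [0,0,0],
    [0,0,0],
    [0,0,0],
    [0,0,0],
  ],
  hand=[0,0,0,0,0,0,0,0,0,0],
)

```text
time_s: 2.6
position: [0.5285, 0.0234, 0.193]
tool_rot: [[-0.969, -0.247, -0.001], [-0.247, 0.969, 0.0], [0.001, 0.0, -1.0]]
ft_force: [-0.8, 0.3, 0.2]
grip_width: -0.0001
gripper_force: 0.0
```

Emit:
drive_tool(
  offset=[
    [-0.42,-0.98,0],
    [-0.42,-0.98,0],
    [-0.42,-0.98,0],
    [0,0,0],
    [0,0,0],
    [0,0,0],
    [0,0,0],
    [0,0,0],
    [0,0,0],
    [0,0,0],
  ],
  turn=[
    [0,0,0],
    [0,0,0],
    [0,0,0],
    [0,0,0],
    [0,0,0],
    [0,0,0],
    [0,0,0],
    [0,0,0],
    [0,0,0],
    [0,0,0],
  ],
  hand=[0,0,0,0,0,0,0,0,0,0],
)

```text
time_s: 3.85
position: [0.6058, -0.0769, 0.1934]
tool_rot: [[-0.969, -0.247, 0.0], [-0.247, 0.969, -0.0], [-0.0, -0.0, -1.0]]
ft_force: [0.1, 0.5, -0.7]
grip_width: 0.0002
gripper_force: 0.0
```

```bash
cat >> h.py <<'E'
cx=np.array([0.6015,-0.0840]);ca=0.2494;RC=np.array([[np.cos(ca),-np.sin(ca)],[np.sin(ca),np.cos(ca)]])
def ch(p): return np.r_[RC.T@(np.array(p[:2])-cx),p[2]]
def wo(q): return np.r_[cx+RC@np.array(q[:2]),q[2]]
def st():
    s=observe();yaw=np.degrees(np.arctan2(s['tool_rot'][1,0],s['tool_rot'][0,0]))
    f=s['ft_force'];print('t',round(s['time_s'],2),'chest xyz mm',(ch(s['position'])*1e3).round(1),'yaw err',round((yaw-194.29+180)%360-180,2),'tilt',s['tool_rot'][:2,2].round(4),'F chest',np.r_[RC.T@f[:2],f[2]].round(1),'grip',round(s['grip_width']*1e3,1),round(s['gripper_force'],1));return s
E
python3 - <<'E'
from h import *
st();cv2.imwrite("pics/w1.png",get_image("wrist"))
E
```

```text
t 3.85 chest xyz mm [  6.    5.9 193.4] yaw err 0.0 tilt [ 0. -0.] F chest [ 0.2  0.5 -0.7] grip 0.2 0.0
```

View pics/w1.png

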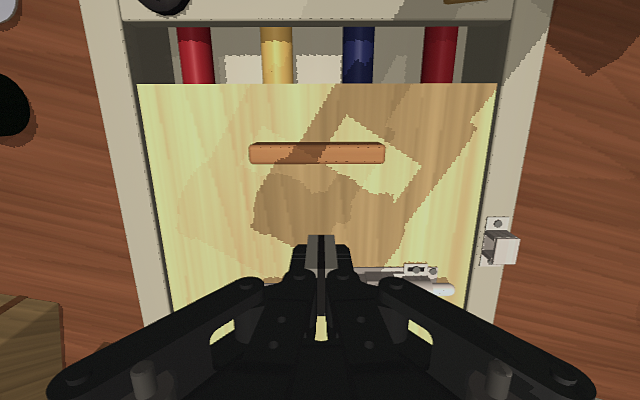

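The wrist view lines up with the chest. The batten is centred near (317,152), the keeper is at (500,248), and the shut fingertips at (320,240) are over the lid, clear of the bolt. Next I lower and push.

Emit:
drive_tool(
  offset=[
    [0,-0.05,0.6],
    [0,-0.05,0.6],
    [0,-0.05,0.6],
    [0,0,0],
    [0.15,0,0],
    [0.15,0,0],
    [0.15,0,0],
    [0.15,0,0],
    [0.15,0,0],
    [0.15,0,0],
  ],
  turn=[
    [0,0,0],
    [0,0,0],
    [0,0,0],
    [0,0,0],
    [0,0,0],
    [0,0,0],
    [0,0,0],
    [0,0,0],
    [0,0,0],
    [0,0,0],
  ],
  hand=[0,0,0,0,0,0,0,0,0,0],
)

```text
time_s: 5.15
position: [0.572, -0.0917, 0.1214]
tool_rot: [[-0.969, -0.247, 0.0], [-0.247, 0.969, -0.0], [-0.0, -0.0, -1.0]]
ft_force: [0.8, 0.1, -0.2]
grip_width: -0.0
gripper_force: 0.0
```

```bash
python3 -c "
from h import *
st()"
```

```text
t 5.15 chest xyz mm [-30.5  -0.2 121.4] yaw err -0.0 tilt [ 0. -0.] F chest [ 0.8 -0.1 -0.2] grip -0.0 0.0
```

```bash
python3 -c "
from h import *
cv2.imwrite('pics/w2.png',get_image('wrist'))"
```

```text
(no output)
```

View pics/w2.png

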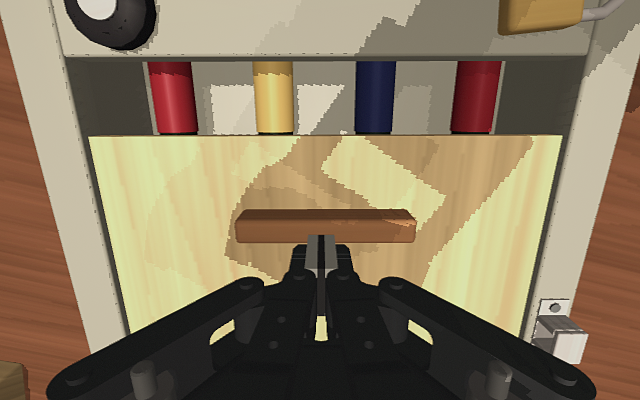

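Here the fingertips (320,237) are just reaching the batten's rear edge (row 242). The lid's front edge is at row 135 and the ledge's at row 60. I'll measure the gap.

```bash
python3 -c "
from h import *
c=camera_info('wrist')
for v,z in((135,.112),(58,.116),(212,.136),(242,.124),(242,.112),(232,.136)): print(v,z,(ch(onz('wrist',325,v,z,c))*1e3).round(1))
for u,v,z in ((555,135,.112),(88,135,.112),(93,56,.116),(558,52,.116),(557,308,.117)): print(u,(ch(onz('wrist',u,v,z,c))*1e3).round(1))
print(proj('wrist',wo((-.0305,0,.1214)),c))"
```

```text
135 0.112 [-86.9   2.7 112. ]
58 0.116 [-130.3    2.6  116. ]
212 0.136 [-44.7   2.5 136. ]
242 0.124 [-20.1   2.7 124. ]
242 0.112 [-14.5   2.9 112. ]
232 0.136 [-32.1   2.5 136. ]
555 [-86.8 145.7 112. ]
88 [ -87.1 -144.6  112. ]
93 [-131.5 -129.1  116. ]
558 [-133.2  134.3  116. ]
557 [ 35.1 169.7 117. ]
[320.74475756 225.41064902]
```

```bash
python3 -c "
from h import *
st()
c=camera_info('wrist');T=c['world_to_cam'];C=-T[:3,:3].T@T[:3,3];print('cam chest',ch(C),'dir',RC.T@T[2,:2],T[2,2],c['fx'],c['cx'],c['cy'])
c1=dict(c);T1=T.copy();p=observe()['position'];d=np.array([0.6058,-0.0769,0.1934])-p;T1[:3,3]=-T[:3,:3]@(C+d);c1['world_to_cam']=T1
for v,z in((84,.112),(20,.116),(145,.136),(163,.136)): print(v,z,(ch(onz('wrist',318,v,z,c1))*1e3).round(1))
im=get_image('scene');b=cv2.resize(im[155:300,228:380],None,fx=4,fy=4,interpolation=cv2.INTER_CUBIC);cv2.imwrite('pics/sc2.png',b)
im=get_image('side');a=cv2.resize(im[135:295,255:440],None,fx=3.75,fy=3.75,interpolation=cv2.INTER_CUBIC);cv2.imwrite('pics/sd2.png',cv2.resize(np.hstack([b[:,:580],cv2.resize(a,None,fx=b.shape[0]/a.shape[0],fy=b.shape[0]/a.shape[0])]),(800,360)))"
```

```text
t 5.2 chest xyz mm [-31.   -0.2 121.4] yaw err -0.01 tilt [-0.0004 -0.    ] F chest [ 0.6  0.3 -0.3] grip 0.1 0.0
cam chest [-1.01975433e-01  8.73934082e-05  3.01240639e-01] dir [ 2.78358595e-01 -2.76223814e-04] -0.9604771815995516 299.1740446658961 320.7594275045401 196.53771508412677
84 0.112 [-85.4   3.9 112. ]
20 0.116 [-131.     4.1  116. ]
145 0.136 [-38.5   3.9 136. ]
163 0.136 [-24.2   3.8 136. ]
```

View pics/sd2.png

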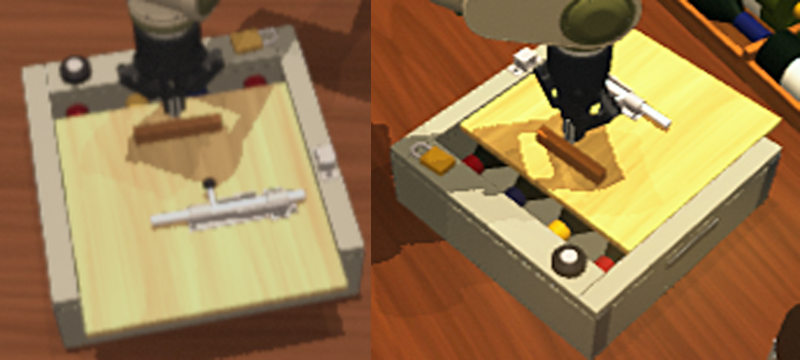

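The composite shows the fingertip at the batten's upper edge in both views: about (175,113) in the left half and (568,140) in the right. I'll compare those with the projected TCP.

```bash
python3 -c "
from h import *
a,b=sc(273.7,182),sd(318.7,233.5)
print((ch(tri([a,b]))*1e3).round(1))
p=observe()['position'];print(a,proj('scene',p),b,proj('side',p))
for z in (.121,.136):print(z,(ch(onz(*a,z))*1e3).round(1),(ch(onz(*b,z))*1e3).round(1))
q=wo((-.032,0,.136));print('batten top',proj('scene',q),proj('side',q))"
```

```text
[-34.    0.7 155. ]
('scene', 296.05, 200.125) [297.15088286 207.18242729] ('side', 339.61333333333334, 196.89333333333332) [340.86884902 204.29072361]
0.121 [-59.    1.1 121. ] [-11.4  22.5 121. ]
0.136 [-47.4  -0.  136. ] [-21.4  14.  136. ]
batten top [296.88147497 203.93476403] [340.63607681 201.35876912]
```

The fingertips must really be above the batten, because the reported TCP lies inside it. The images put the true tip 15–30 mm higher than reported. I'll back off, then descend carefully and feel for the lid.

Emit:
drive_tool(
  offset=[
    [-0.5,0,0],
    [-0.5,0,0],
    [0,0,0.1],
    [0,0,0.1],
    [0,0,0.1],
    [0,0,0],
    [0,0,0],
    [0,0,0],
    [0,0,0],
    [0,0,0],
  ],
  turn=[
    [0,0,0],
    [0,0,0],
    [0,0,0],
    [0,0,0],
    [0,0,0],
    [0,0,0],
    [0,0,0],
    [0,0,0],
    [0,0,0],
    [0,0,0],
  ],
  hand=[0,0,0,0,0,0,0,0,0,0],
)

```text
time_s: 6.55
position: [0.6112, -0.0817, 0.1094]
tool_rot: [[-0.969, -0.247, 0.0], [-0.247, 0.969, -0.0], [-0.0, -0.0, -1.0]]
ft_force: [0.3, -0.4, 0.4]
grip_width: -0.0001
gripper_force: 0.0
```

```bash
python3 -c "
from h import *
st()
im=get_image('wrist');s=get_image('side')[150:250,290:400]
cv2.imwrite('pics/w3.png',np.hstack([im[100:400,140:540],cv2.resize(s,(330,300),interpolation=cv2.INTER_CUBIC)]))"
```

```text
t 6.55 chest xyz mm [ 10.   -0.2 109.4] yaw err 0.0 tilt [ 0.0002 -0.    ] F chest [ 0.2 -0.5  0.4] grip -0.1 0.0
```

View pics/w3.png

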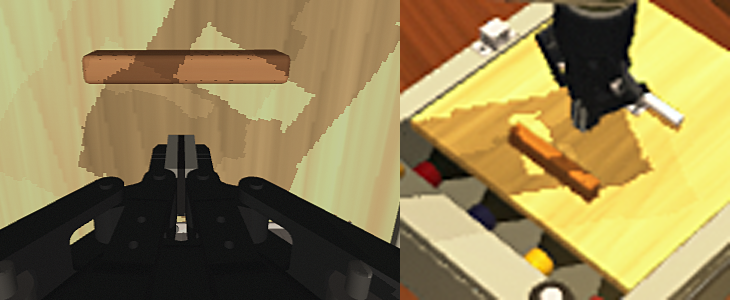

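Emit:
drive_tool(
  offset=[
    [0,0,0.08],
    [0,0,0.08],
    [0,0,0.05],
    [0,0,0.05],
    [0,0,0.05],
    [0,0,0],
    [0,0,0],
    [0,0,0],
    [0,0,0],
    [0,0,0],
  ],
  turn=[
    [0,0,0],
    [0,0,0],
    [0,0,0],
    [0,0,0],
    [0,0,0],
    [0,0,0],
    [0,0,0],
    [0,0,0],
    [0,0,0],
    [0,0,0],
  ],
  hand=[0,0,0,0,0,0,0,0,0,0],
)

```text
time_s: 7.9
position: [0.6112, -0.0817, 0.097]
tool_rot: [[-0.969, -0.247, 0.0], [-0.247, 0.969, -0.0], [-0.0, -0.0, -1.0]]
ft_force: [-0.5, 0.4, -0.7]
grip_width: 0.0002
gripper_force: 0.0
```

```bash
python3 -c "
from h import *
o,d=ray('side',351.7,192.7);o=ch(o);d=np.r_[RC.T@d[:2],d[2]]
for X in(.0,.01):
  p=o+d*(X-o[0])/d[0];print(p.round(4))
p=o+d*(0-o[1])/d[1];print(p.round(4))
st();print(camera_info('side')['world_to_cam'][:3,3])"
```

```text
[ 0.     -0.0127  0.159 ]
[ 0.01   -0.0049  0.1449]
[0.0163 0.     0.1361]
t 7.9 chest xyz mm [10.  -0.2 97. ] yaw err 0.0 tilt [ 0.0001 -0.    ] F chest [-0.4  0.6 -0.7] grip 0.2 0.0
[-0.46694411  0.25468509  1.2083612 ]
```

The estimated tip is about 30 mm above the reported TCP, so it's now near z = 0.128. I'll go down 8 mm more, then push.

Emit:
drive_tool(
  offset=[
    [0,0,0.05],
    [0,0,0.05],
    [0,0,0.05],
    [0,0,0.05],
    [0.1,0,0],
    [0.1,0,0],
    [0.1,0,0],
    [0.1,0,0],
    [0.1,0,0],
    [0.1,0,0],
  ],
  turn=[
    [0,0,0],
    [0,0,0],
    [0,0,0],
    [0,0,0],
    [0,0,0],
    [0,0,0],
    [0,0,0],
    [0,0,0],
    [0,0,0],
    [0,0,0],
  ],
  hand=[0,0,0,0,0,0,0,0,0,0],
)

```text
time_s: 9.15
position: [0.5888, -0.0875, 0.0891]
tool_rot: [[-0.969, -0.247, 0.003], [-0.247, 0.969, 0.0], [-0.003, -0.0, -1.0]]
ft_force: [6.9, 2.3, -3.9]
grip_width: 0.0
gripper_force: 3.7
```

```bash
python3 -c "
from h import *
st()"
```

```text
t 9.15 chest xyz mm [-13.2  -0.2  89.1] yaw err -0.0 tilt [0.0029 0.0004] F chest [ 7.3  0.5 -3.9] grip 0.0 3.7
```

Contact: 7.3 N, which is the lid's sliding force. About 42 mm remains.

Emit:
drive_tool(
  offset=[
    [0.1,0,0],
    [0.1,0,0],
    [0.1,0,0],
    [0.1,0,0],
    [0.1,0,0],
    [0.1,0,0],
    [0.1,0,0],
    [0.1,0,0],
    [0.05,0,0],
    [0.05,0,0],
  ],
  turn=[
    [0,0,0],
    [0,0,0],
    [0,0,0],
    [0,0,0],
    [0,0,0],
    [0,0,0],
    [0,0,0],
    [0,0,0],
    [0,0,0],
    [0,0,0],
  ],
  hand=[0,0,0,0,0,0,0,0,0,0],
)

```text
time_s: 10.4
position: [0.5543, -0.0964, 0.0891]
tool_rot: [[-0.969, -0.247, 0.004], [-0.247, 0.969, 0.0], [-0.003, -0.001, -1.0]]
ft_force: [6.4, 1.5, -4.0]
grip_width: -0.0002
gripper_force: 3.6
```

Emit:
drive_tool(
  offset=[
    [0.05,0,0],
    [0.05,0,0],
    [0.05,0,0],
    [0,0,0],
    [0,0,0],
    [0,0,0],
    [0,0,0],
    [0,0,0],
    [0,0,0],
    [0,0,0],
  ],
  turn=[
    [0,0,0],
    [0,0,0],
    [0,0,0],
    [0,0,0],
    [0,0,0],
    [0,0,0],
    [0,0,0],
    [0,0,0],
    [0,0,0],
    [0,0,0],
  ],
  hand=[0,0,0,0,0,0,0,0,0,0],
)

```text
time_s: 11.65
position: [0.5483, -0.0979, 0.089]
tool_rot: [[-0.969, -0.247, 0.003], [-0.247, 0.969, 0.0], [-0.003, -0.001, -1.0]]
ft_force: [5.8, 2.5, -1.8]
grip_width: -0.0
gripper_force: 2.8
```

```bash
python3 -c "
from h import *
st()"
```

```text
t 11.65 chest xyz mm [-55.   -0.3  89. ] yaw err -0.0 tilt [0.0028 0.0001] F chest [ 6.3  1.  -1.8] grip -0.0 2.8
```

Emit:
drive_tool(
  offset=[
    [0.04,0,0],
    [0.03,0,0],
    [0.03,0,0],
    [0,0,0],
    [0,0,0],
    [0,0,0],
    [0,0,0],
    [0,0,0],
    [0,0,0],
    [0,0,0],
  ],
  turn=[
    [0,0,0],
    [0,0,0],
    [0,0,0],
    [0,0,0],
    [0,0,0],
    [0,0,0],
    [0,0,0],
    [0,0,0],
    [0,0,0],
    [0,0,0],
  ],
  hand=[0,0,0,0,0,0,0,0,0,0],
)

```text
time_s: 12.9
position: [0.5467, -0.0984, 0.0892]
tool_rot: [[-0.969, -0.247, 0.008], [-0.247, 0.969, 0.001], [-0.008, -0.001, -1.0]]
ft_force: [15.8, 5.2, -7.2]
grip_width: -0.0003
gripper_force: 8.5
```

```bash
python3 -c "
from h import *
st()"
```

```text
t 12.9 chest xyz mm [-56.6  -0.4  89.2] yaw err -0.0 tilt [0.0082 0.0009] F chest [16.6  1.1 -7.2] grip -0.3 8.5
```

Force rose to 16.6 N with the motion blocked at the predicted shut position, so the lid is shut. Next I back off, rise, open the fingers and go over the knob.

Emit:
drive_tool(
  offset=[
    [-0.25,0,0],
    [0,0,-0.5],
    [0,0,-0.6],
    [-0.4,0.5,0],
    [-0.4,0,0],
    [-0.4,0,0],
    [-0.4,0,0],
    [-0.2,0,0],
    [0,0,0],
    [0,0,0],
  ],
  turn=[
    [0,0,0],
    [0,0,0],
    [0,0,0],
    [0,0,0],
    [0,0,0],
    [0,0,0],
    [0,0,0],
    [0,0,0],
    [0,0,0],
    [0,0,0],
  ],
  hand=[0,0,0,0.5,0.5,0.5,0.5,0.5,0.5,0.5],
)

```text
time_s: 14.15
position: [0.6174, -0.0595, 0.133]
tool_rot: [[-0.969, -0.247, -0.0], [-0.247, 0.969, -0.0], [0.0, 0.0, -1.0]]
ft_force: [0.1, -0.5, -0.1]
grip_width: 0.0428
gripper_force: 0.0
```

```bash
python3 -c "
from h import *
st();print(env.hold_point_z);c=camera_info('wrist')
im=get_image('wrist');s=get_image('side')[150:250,290:400]
for q in((.024,.02,.136),(-.13,0,.116),(.034,.085,.112)):print(proj('wrist',wo(q),c))
cv2.imwrite('pics/w4.png',np.hstack([im[50:350,100:540],cv2.resize(s,(330,300),interpolation=cv2.INTER_CUBIC)]))"
```

```text
t 14.15 chest xyz mm [ 21.5  19.8 133. ] yaw err -0.01 tilt [-0.0004 -0.0001] F chest [-0.  -0.5 -0.1] grip 42.8 0.0
0.0187
[320.80776629 230.14105289]
[284.52855186 -40.61523606]
[410.80845562 230.05625363]
```

View pics/w4.png

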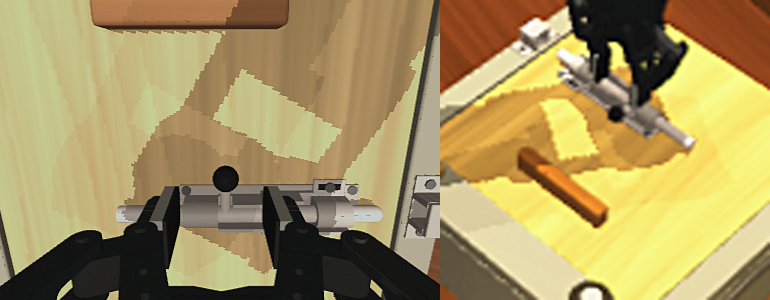

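The knob is at full-image (325,229), about 3 mm to +y of the finger centre, and its row matches the prediction. The fingers straddle it. I shift y by +3 mm and descend 47 mm without closing yet.

Emit:
drive_tool(
  offset=[
    [0,0.07,0.3],
    [0,0,0.3],
    [0,0,0.2],
    [0,0,0.15],
    [0,0,0.1],
    [0,0,0.07],
    [0,0,0.05],
    [0,0,0],
    [0,0,0],
    [0,0,0],
  ],
  turn=[
    [0,0,0],
    [0,0,0],
    [0,0,0],
    [0,0,0],
    [0,0,0],
    [0,0,0],
    [0,0,0],
    [0,0,0],
    [0,0,0],
    [0,0,0],
  ],
  hand=[0.5,0.5,0.5,0.5,0.5,0.5,0.5,0.4,0.35,0.35],
)

```text
time_s: 15.5
position: [0.6173, -0.0567, 0.0863]
tool_rot: [[-0.969, -0.247, 0.0], [-0.247, 0.969, -0.0], [-0.0, -0.0, -1.0]]
ft_force: [-0.3, 0.5, 0.2]
grip_width: 0.0304
gripper_force: 0.0
```

```bash
python3 -c "
from h import *
st()
im=get_image('wrist');s=get_image('side')[140:240,300:410]
print(proj('wrist',wo((.024,.02,.136))))
cv2.imwrite('pics/w5.png',np.hstack([im[50:350,100:540],cv2.resize(s,(330,300),interpolation=cv2.INTER_CUBIC)]))"
```

```text
t 15.5 chest xyz mm [22.  22.6 86.3] yaw err 0.0 tilt [ 0.0002 -0.0001] F chest [-0.2  0.5  0.2] grip 30.4 0.0
[315.07014171 266.4048051 ]
```

View pics/w5.png

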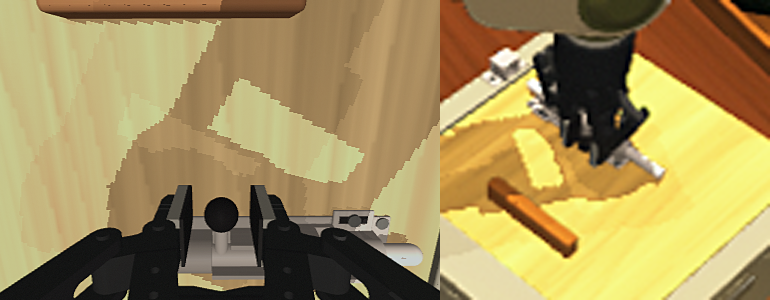

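The knob at full (321,265) is centred between the pads (crop columns 190 and 255), and its row matches the prediction. I'll close gently at 20 N.

Emit:
drive_tool(
  offset=[
    [0,0,0],
    [0,0,0],
    [0,0,0],
    [0,0,0],
    [0,0,0],
    [0,0,0],
    [0,0,0],
    [0,0,0],
    [0,0,0],
    [0,0,0],
  ],
  turn=[
    [0,0,0],
    [0,0,0],
    [0,0,0],
    [0,0,0],
    [0,0,0],
    [0,0,0],
    [0,0,0],
    [0,0,0],
    [0,0,0],
    [0,0,0],
  ],
  hand=[0.27,0.25,0.23,0.21,0.2,0.19,0.18,0.17,0.17,0.17],
  newtons=20,
)

```text
time_s: 16.85
position: [0.6172, -0.0566, 0.0862]
tool_rot: [[-0.969, -0.247, 0.0], [-0.247, 0.969, 0.0], [-0.0, -0.0, -1.0]]
ft_force: [-0.0, 0.5, 0.8]
grip_width: 0.0148
gripper_force: 19.5
```

```bash
python3 -c "
from h import *
st()"
```

```text
t 16.85 chest xyz mm [22.  22.6 86.2] yaw err 0.0 tilt [0. 0.] F chest [0.1 0.4 0.8] grip 14.8 19.5
```

Gripped. I raise the handle along its arc in 5° rows, to about 60° above level.

Emit:
drive_tool(
  offset=[
    [-0.027,0,-0.067],
    [-0.033,0,-0.063],
    [-0.039,0,-0.06],
    [-0.044,0,-0.058],
    [-0.05,0,-0.053],
    [-0.053,0,-0.049],
    [-0.058,0,-0.044],
    [-0.06,0,-0.038],
    [0,0,0],
    [0,0,0],
  ],
  turn=[
    [0,0,0],
    [0,0,0],
    [0,0,0],
    [0,0,0],
    [0,0,0],
    [0,0,0],
    [0,0,0],
    [0,0,0],
    [0,0,0],
    [0,0,0],
  ],
  hand=[0.17,0.17,0.17,0.17,0.17,0.17,0.17,0.17,0.17,0.17],
)

```text
time_s: 18.1
position: [0.6313, -0.053, 0.1034]
tool_rot: [[-0.969, -0.247, 0.0], [-0.247, 0.969, 0.0], [-0.0, 0.0, -1.0]]
ft_force: [-0.4, 0.3, -1.4]
grip_width: 0.0151
gripper_force: 19.5
```

```bash
python3 -c "
from h import *
st();c=camera_info('wrist')
im=get_image('wrist')
for th in (20,60): 
  t=np.radians(th);print(th,proj('wrist',wo((.055-.033*np.cos(t),.022,.125+.033*np.sin(t))),c).round(0))
g=(im.max(2)<40).astype('uint8')
sub=g[200:320,305:337];print([''.join('#' if v else '.' for v in r) for r in sub[::6]])
cv2.imwrite('pics/w6.png',im)"
```

```text
t 18.1 chest xyz mm [ 36.5  22.7 103.4] yaw err 0.0 tilt [0.0001 0.    ] F chest [-0.3  0.4 -1.4] grip 15.1 19.5
20 [319. 225.]
60 [319. 267.]
['................................', '................................', '................................', '................................', '................................', '................................', '#..............................#', '#......###################.....#', '################################', '################################', '################################', '################################', '##.......##############........#', '#..............................#', '#...............................', '................................', '................................', '................................', '................................', '................................']
```

Emit:
drive_tool(
  offset=[
    [-0.064,0,-0.033],
    [-0.066,0,-0.028],
    [-0.069,0,-0.022],
    [-0.07,0,-0.016],
    [-0.071,0,-0.009],
    [0,0,0],
    [0,0,0],
    [0,0,0],
    [0,0,0],
    [0,0,0],
  ],
  turn=[
    [0,0,0],
    [0,0,0],
    [0,0,0],
    [0,0,0],
    [0,0,0],
    [0,0,0],
    [0,0,0],
    [0,0,0],
    [0,0,0],
    [0,0,0],
  ],
  hand=[0.17,0.17,0.17,0.17,0.17,0.17,0.17,0.17,0.17,0.17],
)

```text
time_s: 19.4
position: [0.6445, -0.0497, 0.1078]
tool_rot: [[-0.969, -0.247, 0.0], [-0.247, 0.969, -0.0], [-0.0, -0.0, -1.0]]
ft_force: [-2.1, 0.8, 0.7]
grip_width: 0.0155
gripper_force: 19.7
```

```bash
cat >> h.py <<'E'
def ball(fn,y=.0227):
    s=st();c=camera_info('wrist');im=get_image('wrist');cv2.imwrite(fn,im)
    for th in range(20,110,10):
        t=np.radians(th);p=proj('wrist',wo((.055-.033*np.cos(t),y,.125+.033*np.sin(t))),c);print(th,p.round(0),end=' ')
    g=(im.max(2)<45);col=g[200:330,316:326].mean(1)>.6;r=np.where(col)[0]+200;print('\nrows',r.min(),r.max(),'n',len(r))
    return im
E
python3 -c "
from h import *
ball('pics/w7.png')"
```

```text
t 19.4 chest xyz mm [ 50.1  22.6 107.8] yaw err -0.0 tilt [ 0. -0.] F chest [-1.8  1.3  0.7] grip 15.5 19.7
20 [321. 198.] 30 [321. 206.] 40 [321. 215.] 50 [321. 226.] 60 [321. 237.] 70 [321. 249.] 80 [321. 261.] 90 [321. 272.] 100 [321. 282.] 
rows 229 262 n 34
```

The ball is at rows 229–262, which puts the handle near 67°. It has slipped about 8 mm in the pads. I'll grip harder at 40 N and carry it further over.

Emit:
drive_tool(
  offset=[
    [0,0,0],
    [0,0,0],
    [-0.05,0,-0.01],
    [-0.05,0,-0.01],
    [-0.05,0,0],
    [-0.05,0,0],
    [-0.05,0,0],
    [0,0,0],
    [0,0,0],
    [0,0,0],
  ],
  turn=[
    [0,0,0],
    [0,0,0],
    [0,0,0],
    [0,0,0],
    [0,0,0],
    [0,0,0],
    [0,0,0],
    [0,0,0],
    [0,0,0],
    [0,0,0],
  ],
  hand=[0.15,0.15,0.15,0.15,0.15,0.15,0.15,0.15,0.15,0.15],
  newtons=40,
)

```text
time_s: 20.7
position: [0.6541, -0.0473, 0.1086]
tool_rot: [[-0.969, -0.247, 0.0], [-0.247, 0.969, -0.0], [-0.0, -0.0, -1.0]]
ft_force: [-0.5, 0.2, -0.8]
grip_width: 0.013
gripper_force: 0.0
```

```bash
python3 -c "
from h import *
ball('pics/w8.png')"
```

```text
t 20.7 chest xyz mm [ 60.1  22.6 108.6] yaw err 0.0 tilt [ 0.0001 -0.    ] F chest [-0.5  0.3 -0.8] grip 13.0 0.0
20 [321. 180.] 30 [321. 187.] 40 [321. 195.] 50 [321. 206.] 60 [321. 217.] 70 [321. 229.] 80 [321. 241.] 90 [321. 253.] 100 [321. 263.] Traceback (most recent call last):
  File "<string>", line 3, in <module>
    ball('pics/w8.png')
    ~~~~^^^^^^^^^^^^^^^
  File "h.py", line 29, in ball
    g=(im.max(2)<45);col=g[200:330,316:326].mean(1)>.6;r=np.where(col)[0]+200;print('\nrows',r.min(),r.max(),'n',len(r))
                                                                                             ~~~~~^^
    return umr_minimum(a, axis, None, out, keepdims, initial, where)
ValueError: zero-size array to reduction operation minimum which has no identity
```

The knob slipped out and the handle dropped back. It was evidently held too near the fingertips, so I'll regrip about 12 mm deeper.

Emit:
drive_tool(
  offset=[
    [0,0,0],
    [0,0,0],
    [0.3,0,0],
    [0.35,0,0],
    [0.3,0,0],
    [0,0,0.3],
    [0,0,0.3],
    [0,0,0.15],
    [0,0,0.05],
    [0,0,0],
  ],
  turn=[
    [0,0,0],
    [0,0,0],
    [0,0,0],
    [0,0,0],
    [0,0,0],
    [0,0,0],
    [0,0,0],
    [0,0,0],
    [0,0,0],
    [0,0,0],
  ],
  hand=[0.4,0.4,0.4,0.4,0.4,0.4,0.4,0.4,0.4,0.4],
  newtons=20,
)

```text
time_s: 22.0
position: [0.6175, -0.0566, 0.0765]
tool_rot: [[-0.969, -0.247, 0.0], [-0.247, 0.969, -0.0], [-0.0, -0.0, -1.0]]
ft_force: [-0.3, -0.9, -0.4]
grip_width: 0.0346
gripper_force: 0.0
```

```bash
sed -i 's/^    g=(im.*/    g=(im.max(2)<45);r=np.where(g[170:360,316:326].mean(1)>.6)[0]+170;print("\\nrows",r)/' h.py; python3 -c "
from h import *
im=ball('pics/w9.png')
g=im.max(2)<45;print(np.where(g[255:265,290:350].mean(0)>.6)[0]+290)"
```

```text
t 22.0 chest xyz mm [22.3 22.6 76.5] yaw err 0.01 tilt [ 0.0001 -0.    ] F chest [-0.6 -0.8 -0.4] grip 34.6 0.0
20 [321. 277.] 30 [321. 288.] 40 [321. 301.] 50 [321. 316.] 60 [321. 331.] 70 [321. 346.] 80 [321. 360.] 90 [321. 372.] 100 [321. 382.] 
rows [256 257 258 259 260 261 262 263 264 265 266 267 268 269 270 271 272 273
 274 275 276 277 278 279 280 281 282 283 284 285 286 287 288 289 290 291
 292 293 341 342 343 344 345 346 347 348 349 350 351 352 353 354 355 356
 357 358 359]
[313 314 315 316 317 318 319 320 321 322 323 324 325 326 327 328 329]
```

Emit:
drive_tool(
  offset=[
    [0,0,0.05],
    [0,0,0.05],
    [0,0,0],
    [0,0,0],
    [0,0,0],
    [0,0,0],
    [0,0,0],
    [0,0,0],
    [0,0,0],
    [0,0,0],
  ],
  turn=[
    [0,0,0],
    [0,0,0],
    [0,0,0],
    [0,0,0],
    [0,0,0],
    [0,0,0],
    [0,0,0],
    [0,0,0],
    [0,0,0],
    [0,0,0],
  ],
  hand=[0.35,0.3,0.26,0.24,0.22,0.2,0.19,0.18,0.17,0.17],
  newtons=20,
)

```text
time_s: 23.3
position: [0.6182, -0.0564, 0.0743]
tool_rot: [[-0.969, -0.247, 0.003], [-0.247, 0.969, -0.0], [-0.003, -0.001, -1.0]]
ft_force: [-0.8, 2.0, 9.9]
grip_width: 0.0153
gripper_force: 20.8
```

```bash
python3 -c "
from h import *
st()"
```

```text
t 23.3 chest xyz mm [23.  22.6 74.3] yaw err 0.01 tilt [ 0.0032 -0.0003] F chest [-0.3  2.2  9.9] grip 15.3 20.8
```

The tips now touch the lid at reported z = 0.074, so the true tip is 38 mm above the reported TCP and the ball sits 24 mm up the pads. I raise it with a 30 N grip, up to about 60°.

Emit:
drive_tool(
  offset=[
    [0,0,0],
    [-0.027,0,-0.1],
    [-0.033,0,-0.063],
    [-0.039,0,-0.06],
    [-0.044,0,-0.058],
    [-0.05,0,-0.053],
    [-0.053,0,-0.049],
    [-0.058,0,-0.044],
    [-0.06,0,-0.038],
    [0,0,0],
  ],
  turn=[
    [0,0,0],
    [0,0,0],
    [0,0,0],
    [0,0,0],
    [0,0,0],
    [0,0,0],
    [0,0,0],
    [0,0,0],
    [0,0,0],
    [0,0,0],
  ],
  hand=[0.1,0.1,0.1,0.1,0.1,0.1,0.1,0.1,0.1,0.1],
  newtons=30,
)

```text
time_s: 24.55
position: [0.6295, -0.0533, 0.0891]
tool_rot: [[-0.969, -0.247, -0.007], [-0.247, 0.969, -0.0], [0.006, 0.002, -1.0]]
ft_force: [-6.0, -3.0, -10.9]
grip_width: 0.0143
gripper_force: 34.6
```

```bash
python3 -c "
from h import *
im=ball('pics/w10.png')"
```

```text
t 24.55 chest xyz mm [34.7 22.8 89.1] yaw err 0.01 tilt [-0.0066 -0.0001] F chest [ -6.5  -1.4 -10.9] grip 14.3 34.6
20 [320. 239.] 30 [320. 249.] 40 [320. 260.] 50 [320. 273.] 60 [320. 286.] 70 [320. 300.] 80 [320. 313.] 90 [320. 325.] 100 [320. 335.] 
rows [247 248 249 250 251 252 253 254 255 256 257 258 259 260 261 262 263 264
 265 266 267 268 269 270 271 272 273 274 275 276 277 278 279 280 281 282
 283 341 342 343 344 345 346 347 348 349 350 351 352 353 354 355 356 357
 358 359]
```

The tool feels about 12 N against its motion, likely the fingertips against the bolt guide. I pivot the tool about the ball so the tips swing clear to the front.

Emit:
drive_tool(
  offset=[
    [0.077,0,0],
    [0.077,0,0],
    [0.077,0,0],
    [0.077,0,0],
    [0,0,0],
    [0,0,0],
    [0,0,0],
    [0,0,0],
    [0,0,0],
    [0,0,0],
  ],
  turn=[
    [0,0.5,0],
    [0,0.5,0],
    [0,0.5,0],
    [0,0.5,0],
    [0,0,0],
    [0,0,0],
    [0,0,0],
    [0,0,0],
    [0,0,0],
    [0,0,0],
  ],
  hand=[0.1,0.1,0.1,0.1,0.1,0.1,0.1,0.1,0.1,0.1],
  newtons=30,
)

```text
time_s: 25.85
position: [0.62, -0.0559, 0.0919]
tool_rot: [[-0.948, -0.247, -0.2], [-0.242, 0.969, -0.051], [0.206, 0.0, -0.978]]
ft_force: [4.6, 2.4, -6.1]
grip_width: 0.0149
gripper_force: 30.2
```

```bash
python3 -c "
from h import *
im=ball('pics/w11.png')"
```

```text
t 25.85 chest xyz mm [24.8 22.7 91.9] yaw err 0.01 tilt [-0.2001 -0.0509] F chest [ 5.1  1.2 -6.1] grip 14.9 30.2
20 [320. 238.] 30 [320. 245.] 40 [320. 255.] 50 [320. 266.] 60 [320. 279.] 70 [320. 292.] 80 [320. 306.] 90 [320. 320.] 100 [320. 332.] 
rows [248 249 250 251 252 253 254 255 256 257 258 259 260 261 262 263 264 265
 266 267 268 269 270 271 272 273 274 275 276 277 278 279 280 281 282 283
 284 341 342 343 344 345 346 347 348 349 350 351 352 353 354 355 356 357
 358 359]
```

Ball is at about 50°, and the remaining force is a mild radial pull. Now I rotate tool and handle together about the bolt axis, 5 × 6°.

Emit:
drive_tool(
  offset=[
    [-0.03,0,0.023],
    [0.0975,0,-0.065],
    [0.0975,0,-0.065],
    [0.0975,0,-0.065],
    [0.0975,0,-0.065],
    [0.0975,0,-0.065],
    [0,0,0],
    [0,0,0],
    [0,0,0],
    [0,0,0],
  ],
  turn=[
    [0,0,0],
    [0,1,0],
    [0,1,0],
    [0,1,0],
    [0,1,0],
    [0,1,0],
    [0,0,0],
    [0,0,0],
    [0,0,0],
    [0,0,0],
  ],
  hand=[0.1,0.1,0.1,0.1,0.1,0.1,0.1,0.1,0.1,0.1],
  newtons=30,
)

```text
time_s: 27.15
position: [0.6082, -0.0589, 0.1117]
tool_rot: [[-0.72, -0.246, -0.648], [-0.183, 0.969, -0.165], [0.669, -0.0, -0.743]]
ft_force: [-1.9, 1.4, 5.0]
grip_width: 0.0146
gripper_force: 30.7
```

```bash
python3 -c "
from h import *
im=ball('pics/w12.png')"
```

```text
t 27.15 chest xyz mm [ 12.7  22.7 111.7] yaw err -0.06 tilt [-0.6485 -0.1651] F chest [-1.5  1.8  5. ] grip 14.6 30.7
20 [320. 227.] 30 [320. 228.] 40 [320. 231.] 50 [320. 236.] 60 [320. 243.] 70 [320. 253.] 80 [320. 264.] 90 [320. 277.] 100 [320. 290.] 
rows [247 248 249 250 251 252 253 254 255 256 257 258 259 268 269 270 271 272
 273 274 275 276 277 278 279 280 281 282 283 284 341 342 343 344 345 346
 347 348 349 350 351 352 353 354 355 356 357 358 359]
```

The handle is at about 81° above level (1.06 rad) and forces are small. I slide the bolt 36 mm.

Emit:
drive_tool(
  offset=[
    [0,0.05,0],
    [0,0.1,0],
    [0,0.1,0],
    [0,0.1,0],
    [0,0.1,0],
    [0,0.1,0],
    [0,0.1,0],
    [0,0.1,0],
    [0,0.1,0],
    [0,0.05,0],
  ],
  turn=[
    [0,0,0],
    [0,0,0],
    [0,0,0],
    [0,0,0],
    [0,0,0],
    [0,0,0],
    [0,0,0],
    [0,0,0],
    [0,0,0],
    [0,0,0],
  ],
  hand=[0.1,0.1,0.1,0.1,0.1,0.1,0.1,0.1,0.1,0.1],
  newtons=30,
)

```text
time_s: 28.45
position: [0.5997, -0.0251, 0.1117]
tool_rot: [[-0.721, -0.246, -0.648], [-0.181, 0.969, -0.166], [0.669, -0.003, -0.744]]
ft_force: [0.4, -5.4, 5.1]
grip_width: 0.0148
gripper_force: 30.7
```

```bash
python3 -c "
from h import *
im=ball('pics/w13.png',.0587)"
```

```text
t 28.45 chest xyz mm [ 12.8  57.5 111.7] yaw err -0.21 tilt [-0.6476 -0.1662] F chest [-0.9 -5.4  5.1] grip 14.8 30.7
20 [322. 227.] 30 [322. 228.] 40 [322. 231.] 50 [322. 236.] 60 [322. 243.] 70 [322. 253.] 80 [323. 264.] 90 [323. 277.] 100 [323. 290.] 
rows [248 249 250 251 252 253 254 255 256 257 258 269 270 271 272 273 274 275
 276 277 278 279 280 281 282 283 284 341 342 343 344 345 346 347 348 349
 350 351 352 353 354 355 356 357 358 359]
```

Emit:
drive_tool(
  offset=[
    [0,0.03,0],
    [0,0.03,0],
    [0,0,0],
    [0,0,0],
    [0,0,0],
    [0,0,0],
    [0,0,0],
    [0,0,0],
    [0,0,0],
    [0,0,0],
  ],
  turn=[
    [0,0,0],
    [0,0,0],
    [0,0,0],
    [0,0,0],
    [0,0,0],
    [0,0,0],
    [0,0,0],
    [0,0,0],
    [0,0,0],
    [0,0,0],
  ],
  hand=[0.1,0.1,0.1,0.1,0.1,0.1,0.1,0.1,0.1,0.1],
  newtons=30,
)

```text
time_s: 29.75
position: [0.5991, -0.0229, 0.1117]
tool_rot: [[-0.721, -0.246, -0.648], [-0.181, 0.969, -0.166], [0.669, -0.002, -0.744]]
ft_force: [-0.2, -4.7, 5.2]
grip_width: 0.0144
gripper_force: 30.7
```

```bash
python3 -c "
from h import *
st()"
```

```text
t 29.75 chest xyz mm [ 12.7  59.8 111.7] yaw err -0.2 tilt [-0.6476 -0.166 ] F chest [-1.3 -4.5  5.2] grip 14.4 30.7
```

Emit:
drive_tool(
  offset=[
    [0,0.03,0],
    [0,0.03,0],
    [0,0.02,0],
    [0,0,0],
    [0,0,0],
    [0,0,0],
    [0,0,0],
    [0,0,0],
    [0,0,0],
    [0,0,0],
  ],
  turn=[
    [0,0,0],
    [0,0,0],
    [0,0,0],
    [0,0,0],
    [0,0,0],
    [0,0,0],
    [0,0,0],
    [0,0,0],
    [0,0,0],
    [0,0,0],
  ],
  hand=[0.1,0.1,0.1,0.1,0.1,0.1,0.1,0.1,0.1,0.1],
  newtons=30,
)

```text
time_s: 31.0
position: [0.5983, -0.0199, 0.1117]
tool_rot: [[-0.721, -0.245, -0.648], [-0.181, 0.969, -0.166], [0.669, -0.003, -0.744]]
ft_force: [0.6, -4.6, 4.8]
grip_width: 0.0144
gripper_force: 30.7
```

```bash
python3 -c "
from h import *
st()"
```

```text
t 31.0 chest xyz mm [ 12.7  62.9 111.7] yaw err -0.22 tilt [-0.6476 -0.166 ] F chest [-0.5 -4.6  4.8] grip 14.4 30.7
```

Emit:
drive_tool(
  offset=[
    [0,0.03,0],
    [0,0.03,0],
    [0,0.02,0],
    [0,0,0],
    [0,0,0],
    [0,0,0],
    [0,0,0],
    [0,0,0],
    [0,0,0],
    [0,0,0],
  ],
  turn=[
    [0,0,0],
    [0,0,0],
    [0,0,0],
    [0,0,0],
    [0,0,0],
    [0,0,0],
    [0,0,0],
    [0,0,0],
    [0,0,0],
    [0,0,0],
  ],
  hand=[0.1,0.1,0.1,0.1,0.1,0.1,0.1,0.1,0.1,0.1],
  newtons=30,
)

```text
time_s: 32.25
position: [0.5976, -0.0169, 0.1117]
tool_rot: [[-0.721, -0.245, -0.648], [-0.181, 0.969, -0.166], [0.669, -0.003, -0.744]]
ft_force: [0.7, -5.4, 5.7]
grip_width: 0.0148
gripper_force: 30.7
```

```bash
python3 -c "
from h import *
st()"
```

```text
t 32.25 chest xyz mm [ 12.7  66.  111.7] yaw err -0.23 tilt [-0.6476 -0.166 ] F chest [-0.6 -5.4  5.7] grip 14.8 30.7
```

Emit:
drive_tool(
  offset=[
    [0,0.03,0],
    [0,0.03,0],
    [0,0.02,0],
    [0,0,0],
    [0,0,0],
    [0,0,0],
    [0,0,0],
    [0,0,0],
    [0,0,0],
    [0,0,0],
  ],
  turn=[
    [0,0,0],
    [0,0,0],
    [0,0,0],
    [0,0,0],
    [0,0,0],
    [0,0,0],
    [0,0,0],
    [0,0,0],
    [0,0,0],
    [0,0,0],
  ],
  hand=[0.1,0.1,0.1,0.1,0.1,0.1,0.1,0.1,0.1,0.1],
  newtons=30,
)

```text
time_s: 33.5
position: [0.5968, -0.0138, 0.1117]
tool_rot: [[-0.721, -0.245, -0.648], [-0.181, 0.969, -0.166], [0.669, -0.003, -0.744]]
ft_force: [-0.3, -5.2, 5.3]
grip_width: 0.0145
gripper_force: 30.7
```

```bash
python3 -c "
from h import *
st()"
```

```text
t 33.5 chest xyz mm [ 12.7  69.2 111.7] yaw err -0.23 tilt [-0.6476 -0.1661] F chest [-1.6 -4.9  5.3] grip 14.5 30.7
```

Emit:
drive_tool(
  offset=[
    [0,0.03,0],
    [0,0.03,0],
    [0,0.02,0],
    [0,0,0],
    [0,0,0],
    [0,0,0],
    [0,0,0],
    [0,0,0],
    [0,0,0],
    [0,0,0],
  ],
  turn=[
    [0,0,0],
    [0,0,0],
    [0,0,0],
    [0,0,0],
    [0,0,0],
    [0,0,0],
    [0,0,0],
    [0,0,0],
    [0,0,0],
    [0,0,0],
  ],
  hand=[0.1,0.1,0.1,0.1,0.1,0.1,0.1,0.1,0.1,0.1],
  newtons=30,
)

```text
time_s: 34.75
position: [0.596, -0.0107, 0.1117]
tool_rot: [[-0.721, -0.245, -0.647], [-0.181, 0.969, -0.166], [0.668, -0.003, -0.744]]
ft_force: [-0.0, -5.5, 5.2]
grip_width: 0.0146
gripper_force: 30.7
```

```bash
python3 -c "
from h import *
st()"
```

```text
t 34.75 chest xyz mm [ 12.8  72.4 111.7] yaw err -0.23 tilt [-0.6475 -0.1661] F chest [-1.4 -5.4  5.2] grip 14.6 30.7
```

Emit:
drive_tool(
  offset=[
    [0,0.03,0],
    [0,0.03,0],
    [0,0.02,0],
    [0,0,0],
    [0,0,0],
    [0,0,0],
    [0,0,0],
    [0,0,0],
    [0,0,0],
    [0,0,0],
  ],
  turn=[
    [0,0,0],
    [0,0,0],
    [0,0,0],
    [0,0,0],
    [0,0,0],
    [0,0,0],
    [0,0,0],
    [0,0,0],
    [0,0,0],
    [0,0,0],
  ],
  hand=[0.1,0.1,0.1,0.1,0.1,0.1,0.1,0.1,0.1,0.1],
  newtons=30,
)

```text
time_s: 36.0
position: [0.5952, -0.0076, 0.1117]
tool_rot: [[-0.721, -0.245, -0.648], [-0.181, 0.969, -0.166], [0.669, -0.003, -0.744]]
ft_force: [0.0, -5.0, 5.2]
grip_width: 0.0146
gripper_force: 30.7
```

```bash
python3 -c "
from h import *
st()"
```

```text
t 36.0 chest xyz mm [ 12.8  75.6 111.7] yaw err -0.24 tilt [-0.6475 -0.1662] F chest [-1.2 -4.9  5.2] grip 14.6 30.7
```

Emit:
drive_tool(
  offset=[
    [0,0.03,0],
    [0,0.03,0],
    [0,0.02,0],
    [0,0,0],
    [0,0,0],
    [0,0,0],
    [0,0,0],
    [0,0,0],
    [0,0,0],
    [0,0,0],
  ],
  turn=[
    [0,0,0],
    [0,0,0],
    [0,0,0],
    [0,0,0],
    [0,0,0],
    [0,0,0],
    [0,0,0],
    [0,0,0],
    [0,0,0],
    [0,0,0],
  ],
  hand=[0.1,0.1,0.1,0.1,0.1,0.1,0.1,0.1,0.1,0.1],
  newtons=30,
)

```text
time_s: 37.25
position: [0.5944, -0.0045, 0.1117]
tool_rot: [[-0.721, -0.245, -0.648], [-0.181, 0.969, -0.166], [0.668, -0.003, -0.744]]
ft_force: [-1.0, -5.6, 5.1]
grip_width: 0.0145
gripper_force: 30.7
```

```bash
python3 -c "
from h import *
st()"
```

```text
t 37.25 chest xyz mm [ 12.8  78.7 111.7] yaw err -0.24 tilt [-0.6475 -0.1661] F chest [-2.4 -5.1  5.1] grip 14.5 30.7
```

Emit:
drive_tool(
  offset=[
    [0,0.03,0],
    [0,0.03,0],
    [0,0.02,0],
    [0,0,0],
    [0,0,0],
    [0,0,0],
    [0,0,0],
    [0,0,0],
    [0,0,0],
    [0,0,0],
  ],
  turn=[
    [0,0,0],
    [0,0,0],
    [0,0,0],
    [0,0,0],
    [0,0,0],
    [0,0,0],
    [0,0,0],
    [0,0,0],
    [0,0,0],
    [0,0,0],
  ],
  hand=[0.1,0.1,0.1,0.1,0.1,0.1,0.1,0.1,0.1,0.1],
  newtons=30,
)

```text
time_s: 38.5
position: [0.5937, -0.0015, 0.1117]
tool_rot: [[-0.722, -0.245, -0.647], [-0.18, 0.969, -0.166], [0.668, -0.003, -0.744]]
ft_force: [0.0, -6.5, 5.6]
grip_width: 0.0146
gripper_force: 30.7
```

```bash
python3 -c "
from h import *
im=ball('pics/w14.png',.0816)
g=im.max(2)<45;print(np.where(g[255:265,290:350].mean(0)>.6)[0]+290)"
```

```text
t 38.5 chest xyz mm [ 12.8  81.9 111.7] yaw err -0.25 tilt [-0.6475 -0.1662] F chest [-1.6 -6.3  5.6] grip 14.6 30.7
20 [320. 227.] 30 [320. 228.] 40 [320. 231.] 50 [319. 236.] 60 [319. 243.] 70 [319. 253.] 80 [319. 264.] 90 [319. 277.] 100 [319. 290.] 
rows [248 249 250 251 252 253 254 255 256 271 272 273 274 275 276 277 278 279
 280 281 282 283 284 341 342 343 344 345 346 347 348 349 350 351 352 353
 354 355 356 357 358 359]
[301 302 303 304 305 306 307 308 309 310 311 312 313 314 325 326 327 328
 329 330 331 332 333 334 335 336 337 338 339 340 341]
```

Emit:
drive_tool(
  offset=[
    [0,0.03,0],
    [0,0.02,0],
    [0,0,0],
    [0,0,0],
    [0,0,0],
    [0,0,0],
    [0,0,0],
    [0,0,0],
    [0,0,0],
    [0,0,0],
  ],
  turn=[
    [0,0,0],
    [0,0,0],
    [0,0,0],
    [0,0,0],
    [0,0,0],
    [0,0,0],
    [0,0,0],
    [0,0,0],
    [0,0,0],
    [0,0,0],
  ],
  hand=[0.1,0.1,0.1,0.1,0.1,0.1,0.1,0.1,0.1,0.1],
  newtons=30,
)

```text
time_s: 39.8
position: [0.5936, -0.001, 0.1116]
tool_rot: [[-0.723, -0.244, -0.647], [-0.178, 0.97, -0.167], [0.668, -0.006, -0.744]]
ft_force: [1.7, -13.9, 5.6]
grip_width: 0.0149
gripper_force: 30.9
```

```bash
python3 -c "
from h import *
st()"
```

```text
t 39.8 chest xyz mm [ 12.8  82.3 111.6] yaw err -0.43 tilt [-0.6466 -0.1672] F chest [ -1.8 -13.9   5.6] grip 14.9 30.9
```

The stop is felt: 13.9 N with the TCP held at y = 82.3. I back off to bring it about 1.5 mm back, allowing for the commanded lag.

Emit:
drive_tool(
  offset=[
    [0,-0.05,0],
    [0,-0.05,0],
    [0,-0.035,0],
    [0,0,0],
    [0,0,0],
    [0,0,0],
    [0,0,0],
    [0,0,0],
    [0,0,0],
    [0,0,0],
  ],
  turn=[
    [0,0,0],
    [0,0,0],
    [0,0,0],
    [0,0,0],
    [0,0,0],
    [0,0,0],
    [0,0,0],
    [0,0,0],
    [0,0,0],
    [0,0,0],
  ],
  hand=[0.1,0.1,0.1,0.1,0.1,0.1,0.1,0.1,0.1,0.1],
  newtons=30,
)

```text
time_s: 41.05
position: [0.5939, -0.0028, 0.1118]
tool_rot: [[-0.72, -0.247, -0.649], [-0.183, 0.969, -0.165], [0.669, 0.0, -0.743]]
ft_force: [-3.4, 4.3, 4.5]
grip_width: 0.0146
gripper_force: 30.8
```

```bash
python3 -c "
from h import *
st()"
```

```text
t 41.05 chest xyz mm [ 12.7  80.6 111.8] yaw err 0.01 tilt [-0.6489 -0.1648] F chest [-2.3  5.   4.5] grip 14.6 30.8
```

I'm 1.7–1.9 mm back from the stop, so centred on the notch. I lower the handle with the tool to about 57°, then open the fingers and let it fall into the notch under its own weight.

Emit:
drive_tool(
  offset=[
    [-0.1025,0,0.054],
    [-0.1025,0,0.054],
    [-0.1025,0,0.054],
    [-0.1025,0,0.054],
    [0,0,0],
    [0,0,0],
    [0,0,0],
    [0,0,0],
    [0,0,0],
    [0,0,0],
  ],
  turn=[
    [0,-1,0],
    [0,-1,0],
    [0,-1,0],
    [0,-1,0],
    [0,0,0],
    [0,0,0],
    [0,0,0],
    [0,0,0],
    [0,0,0],
    [0,0,0],
  ],
  hand=[0.1,0.1,0.1,0.1,0.1,0.3,0.35,0.35,0.35,0.35],
)

```text
time_s: 42.3
position: [0.6021, -0.0004, 0.096]
tool_rot: [[-0.921, -0.247, -0.301], [-0.235, 0.969, -0.076], [0.31, 0.001, -0.951]]
ft_force: [-5.3, 4.6, 9.2]
grip_width: 0.0299
gripper_force: 5.4
```

```bash
python3 -c "
from h import *
im=ball('pics/w15.png',.081)
g=im.max(2)<45
for r in range(190,300,6):print(r,''.join('#' if v else '.' for v in g[r,290:350:2]))"
```

```text
t 42.3 chest xyz mm [21.2 80.8 96. ] yaw err 0.0 tilt [-0.3009 -0.0756] F chest [-4.   5.8  9.2] grip 29.9 5.4
20 [321. 235.] 30 [321. 241.] 40 [321. 249.] 50 [321. 259.] 60 [321. 271.] 70 [321. 284.] 80 [321. 298.] 90 [321. 311.] 100 [321. 324.] 
rows [220 221 222 223 224 225 226 227 228 229 230 231 232 233 234 235 236 237
 238 239 240 241 242 243 244 245 246 247 248 249 250 251 341 342 343 344
 345 346 347 348 349 350 351 352 353 354 355 356 357 358 359]
190 ..............................
196 ..............................
202 ..............................
208 ..............................
214 ..............................
220 ............######............
226 .........#############........
232 ........###############.......
238 #.......###############.......
244 #........#############........
250 #...........#######...........
256 #......................####...
262 ##............................
268 ##............................
274 #.............................
280 #.............................
286 ..............................
292 ..............................
298 ..............................
```

The ball is centred at row 235.5, matching 20°: the handle lies fully down. The fingers still brush something, so I withdraw along the tool axis.

Emit:
drive_tool(
  offset=[
    [0.02,0,-0.1],
    [0,0,-0.2],
    [0,0,-0.3],
    [0,0,-0.5],
    [0,0,-0.8],
    [0,0,-0.8],
    [0,0,-0.8],
    [0,0,-0.5],
    [0,0,0],
    [0,0,0],
  ],
  turn=[
    [0,0,0],
    [0,0,0],
    [0,0,0],
    [0,0,0],
    [0,0,0],
    [0,0,0],
    [0,0,0],
    [0,0,0],
    [0,0,0],
    [0,0,0],
  ],
  hand=[0.35,0.35,0.35,0.35,0.35,0.35,0.35,0.35,0.35,0.35],
)

```text
time_s: 43.6
position: [0.65, 0.0109, 0.246]
tool_rot: [[-0.921, -0.247, -0.301], [-0.235, 0.969, -0.076], [0.31, 0.001, -0.951]]
ft_force: [0.1, 0.3, 0.1]
grip_width: 0.0301
gripper_force: 0.0
```

```bash
python3 -c "
from h import *
st();c=camera_info('wrist');im=get_image('wrist')
print(proj('wrist',wo((.024,.081,.136)),c),proj('wrist',wo((.055,.081,.158)),c))
g=(im.max(2)<45).astype('uint8');n,l,s,ce=cv2.connectedComponentsWithStats(g)
for i in range(1,n):
  if s[i,4]>80: print(s[i],ce[i].round(1))
for z,q in (('led',(-.13,0,.116)),('bat',(-.075,0,.136))): print(z,proj('wrist',wo(q),c),proj('scene',wo(q)))
hs=cv2.cvtColor(get_image('scene'),cv2.COLOR_BGR2HSV);r=hs[150:300,228:380];m=cv2.inRange(r,(5,130,60),(16,255,230));n,l,s,ce=cv2.connectedComponentsWithStats(m)
for i in range(1,n):
  if s[i,4]>40: print('scene orange',s[i],ce[i]+[228,150])
"
```

```text
t 43.6 chest xyz mm [ 70.4  80.  246. ] yaw err 0.01 tilt [-0.3008 -0.0761] F chest [0.1 0.3 0.1] grip 30.1 0.0
[321.36901609 172.06011983] [321.4726666  202.27267356]
[123   0  43  30 486] [147.4  16.4]
[   0   88   36   56 1528] [ 14.9 117.2]
[314 165  15  15 158] [321.2 172.2]
[   13   235   616   165 45400] [322.1 346.6]
led [247.48051216  34.65662413] [292.18336729 184.38613442]
bat [242.35714215  76.05645587] [294.60921784 193.41464721]
scene orange [   0    0  152  150 7926] [301.72470351 226.93250063]
scene orange [ 50  41  31  12 199] [292.65326633 196.22613065]
```

The clear view shows the knob at (321.2,172.2), against (321.4,172.1) predicted for handle down with the bolt shot. The batten is at its shut position. Handing in.

```bash
python3 -c "
from rig import env
print(env.close_job())"
```

```text
the job is handed in; nothing more can be done
None
```

The lid is shut, the bolt is through the keeper with its handle down in the front notch, and the job was handed in at about 44 s; the hand-in gave no verdict, and on the first lift the knob slipped from the grip and the handle dropped back into its rear notch.

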